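Start a memory-stick test on the bench tester

ROBOT

A 6-joint arm with a two-finger parallel gripper is mounted at the origin on a cart in front of the work surface, level with it; the furniture and walls round the work are solid. World frame = base frame: x ahead of the robot, y to its left, z up, the work surface at z = 0. Lengths are in mm, angles in degrees, forces in N, time in s.
With the tool pointing down it reaches from about 300 to 775 mm from the base axis. Payload 14.6 kg.
Tool frame: the origin (TCP) lies midway between the tips of the shut fingers; the grasp point (between the pads) lies 19 mm behind it; z points along the fingers, y is the line along which they close (so a half turn about z gives the same grasp; the last joint's range is limited). The gripper opens to 85 mm and grips with 20 to 120 N. Pads are 22 mm wide; open, the fingers measure 114 mm over their backs; the gripper's body (76 mm by 85 mm) begins 54 mm behind the grasp point. The pads swing forward as they close: fully open they stand 13 mm farther back than shut.
Start: joints at [61.329, 17.183, 87.147, -0, 75.671, -3.816], TCP at [231.173, 499.047, 231.281] pointing down, gripper open.
Joint ranges: [-173.82, 173.82], [-45.26, 126.66], [13.44, 144.39], [-59.66, 239.66], [0, 175.72], [-146.38, 146.38]. Speed limits (degrees/s): [127.2, 127.2, 147.25, 180, 180, 180].

INTERFACE

Orientations are given as [roll, pitch, yaw] about the fixed x, y, z axes, in that order (R = Rz(yaw) Ry(pitch) Rx(roll)).
In Python, from cell import bot, hand, solver, sense, capture, camera_info, order, models gives the robot as it stands. Calls block until the motion is done:
- bot.move_pose(position, orientation): joint-space move of the TCP to a pose.
- bot.move_straight(position, frame=None, rate=150): straight line of the TCP; frame=None keeps the orientation; rate is the mean speed in mm/s.
- bot.move_joints(angles): joint-space move.
- hand.move_gripper(opening): finger opening in mm; the grip force is fixed at half the most; returns when the fingers have stopped.
- bot.wait(seconds).
- solver.inverse_kinematics(position, orientation): joint angles nearest the present ones, or None.
- sense(): the state.
- capture(name): name is "scene" or "top" or "wrist"; returns (picture, depth): 384x512x3 uint8, red, green, blue; 384x512 float32, mm along the optical axis (not along the pixel's ray), 0 where there is no reading.
- camera_info(name): a dict with "intrinsics" (3x3 intrinsics, pixels), "extrinsics" (4x4, takes a point from camera to world coordinates); the wrist camera has in their place "mount" (4x4, takes a point from camera to tool coordinates, whose origin is the TCP and whose axes are the flange's). Camera axes: x right, y up, looking along -z (the intrinsics and any distortion apply to the point x, -y, -z); pixel columns grow to the right and rows downward; lengths in mm; the calibration is good to about 2 mm. A picture is of the moment at which its call begins: read the wrist's pose just before it. camera_info takes no time and is no camera call.
A pose or a line that the arm cannot do raises bot.IKError and nothing moves.
- order.close_job(): hands the job in; it is judged then, once.
Trained networks look in the newest picture that a camera, given by its name, has taken for a name from the list of things; names that differ only in an ending like _2 or _b are one class to them, and where a whole thing is asked for, a point or a joint stands for the part that bears it (a point fixed in the world has none). Each returns a list of dicts, best first, with "p" (0 to 1); they miss things now and then, are a little off and sometimes report something else, mostly with a low value. They report only what shows in the picture. A call takes as long as a camera call.
- models.find_in(camera, thing): "pixel" ([column, row] in pixels, amid what is visible of it).
- models.trace(camera, thing): "pixels" (384x512 bool, what is visible of it) and "pixel" ([column, row] in pixels, amid what is visible of it).
- models.spot_point(camera, thing): "pixel" ([column, row] in pixels: a listed point, or the origin of a listed thing).
The state is a dict: "time": time; "joint_pos": joint angles; "joint_vel": joint speeds; "joint_torque": joint torques, N m; "tool_pos": TCP position; "eef_rot": TCP orientation; "wrist_force": force on the tool from outside, world axes, zero at the start; "moment": the same for the moment, N m; "opening": finger opening in mm; "gripper_force": force on a finger pad.
Only numpy, scipy, OpenCV 4.12 (cv2) and the standard library are available. Lean on these libraries where they do the work, as an engineer would, in place of code of your own. Each camera call takes 0.05 s, during which the arm holds its last target. There are 200 camera calls.

TASK

Start a test of the memory stick that lies in the bench tester, pressing with the closed fingers: first switch the tester on by pressing the raised far half of the rocker down until it lies flat, then push the square key fully down (it latches and stays down), and last press the large round button fully down and let it come back up. Leave the small round button unpressed, and do not pick up or shift the stick, the loupe or anything else on the bench.

Things in the scene. Friction and masses are not known exactly. Their poses are not given: they have to be found in the camera images.
- tester: Flat bench tester, grey case, pale deck, 160 mm deep (its x) by 290 wide (its y), fixed to the bench. Origin under its centre at bench level; x points away from the robot, z up; deck 40 mm over the bench. Yaw within 0.25 rad. Four controls in a row along y, 65 mm apart, 28 mm in front of the centre line, in an order that varies. On the rear strip: display, stick in a cradle 14 mm high, loupe.
- rocker_far_half (a point): Point on top of the rocker's far half, 17 mm behind the hinge; moves with it. Dished grey paddle, 28 mm wide (tester y), 56 long (tester x), two flat halves at an angle, between black cheeks 13 mm high. Off: near half flat, far half sloping up to 27 mm over the deck, point at 22. On: far half flat, point at 16 mm over the deck, near half up. Press straight down at the point.
- rocker (a joint): Angle of the rocker about a hinge along the tester's y: about 0 to 0.04 at the start (off, far half up), 0.4 = fully on (far half flat). It stays where it is left (friction, about 3.5 N pressed at the point).
- square_key_top (a point): Centre of the top of the square grey key, 30x30 mm; 15 mm over the deck when up, 9 mm when fully down.
- square_key (a joint): How far the square key is pressed (m): 0 up, 0.006 fully down. About 3 N moves it; it stays where it is left.
- large_button_top (a point): Centre of the top of the large round grey button, 36 mm across; 15 mm over the deck when up, 9 mm when fully down.
- large_button (a joint): How far the large button is pressed (m): 0 up, 0.006 fully down. Sprung: 2 N starts it, 5 N holds it fully down, and it returns by itself.
- small_button_top (a point): Centre of the top of the small round grey button, 18 mm across, 15 mm over the deck; not to be pressed.
- small_button (a joint): How far the small button is pressed (m): 0 up, 0.006 fully down. Sprung.
- memory_stick: Black memory stick, 78x21x11 mm, lying loose in the cradle at the rear of the tester. Origin at the centre of its underside, x along it.
- loupe: Black loupe, 34 mm across and 30 mm high, standing loose on the tester's rear left corner. Origin at the centre of its underside.
- charger_3: The black plug-in charger (76x36x24 mm), loose on the bench beside the tester. Origin at the centre of its underside.
- receiver_1: The white pocket receiver (48x62x17 mm), loose on the bench beside the tester. Origin at the centre of its underside.
- cup_2: A small parts cup (52 mm wide, 29 mm high), loose on the bench beside the tester. Origin at the centre of its underside.
- calculator: The pocket calculator (72x118x15 mm), loose on the bench beside the tester. Origin at the centre of its underside.
- spectacles_1: The folded dark spectacles (50x148x61 mm), loose on the bench beside the tester. Origin at the centre of its underside.

How it is judged (in metres and radians):
On the way, in this order (a step that is already met when the one before it is completed fails the run):
1. the rocker is pressed on by the fingers (value of joint rocker above 0.33 rad and contact force between the fingers and rocker above 0.3 N), for 0.05 s.
2. the square key is pushed down by the fingers with the rocker still on (value of joint square_key above 0.0045 m and contact force between the fingers and square_key above 0.3 N and value of joint rocker above 0.33 rad), for 0.05 s.
3. the large round button is pressed down by the fingers (value of joint large_button above 0.0045 m and contact force between the fingers and large_button above 0.3 N), for 0.05 s.
At the end, for the whole second after the job is handed in: Rocker past 0.33 of 0.4 rad, square key at least 4.5 of its 6 mm down, both round buttons up again (within 1.5 mm), the stick within 10 mm and the loupe within 20 mm of where they were (value of joint rocker above 0.33 rad and value of joint square_key above 0.0045 m and value of joint each of large_button, small_button below 0.0015 m and distance of memory_stick from where it was at the start of the episode below 0.01 m and distance of loupe from where it was at the start of the episode below 0.02 m); the robot touches nothing.
It fails at once if the square key is pressed (over 3 mm) while the rocker is off (under 0.3 rad) (value of joint square_key above 0.003 m and value of joint rocker below 0.3 rad).
It fails at once if the large button is pressed (over 3 mm) before the square key is down (4 mm) (value of joint large_button above 0.003 m and value of joint square_key below 0.004 m).
It fails at once if the small round button is pressed (over 2 mm) (value of joint small_button above 0.002 m).
It fails at once if the stick is shifted over 10 mm, or the loupe over 20 mm (distance of memory_stick from where it was at the start of the episode above 0.01 m or distance of loupe from where it was at the start of the episode above 0.02 m).
It fails at once if another loose thing on the bench (charger, receiver, cup, calculator, folded spectacles) is shifted over 25 mm (distance of any of charger_3, receiver_1, cup_2, calculator, spectacles_1 from where it was at the start of the episode above 0.025 m).
It also fails if it takes over 42 s, if anything falls off the work surface, if the arm or the gripper's body presses on something with over 40 N, if the wrist force passes 120 N, or if a joint passes its speed limit or range.

## Working session

There is one attempt and no reset: what is moved stays moved. The work goes in short steps, each a Python script; the robot and the scene stay as the last script left them, time stands still between calls to the robot, and variables do not carry over. Pictures are saved under pics/ and viewed, at most 10 in all, crops included, and the job is handed in when it is done.

```bash
mkdir -p pics; cat > h.py <<'E'
import numpy as np, cv2
from cell import *
def toworld(cam,px,depth=None,z=None):
    ci=camera_info(cam);K=np.array(ci["intrinsics"]);T=np.array(ci["extrinsics"])
    d=np.array(ci.get("distortion",np.zeros(5)),float).ravel() if ci.get("distortion") is not None else np.zeros(5)
    u=cv2.undistortPoints(np.array([[px]],float),K,d)[0,0]
    r=np.array([u[0],-u[1],-1.])
    if z is not None:
        w=T[:3,:3]@r; return T[:3,3]+w*(z-T[2,3])/w[2]
    c,rw=int(round(px[0])),int(round(px[1])); p=depth[rw-2:rw+3,c-2:c+3];p=p[p>0]
    return (T@np.append(r*np.median(p),1))[:3]
E
python3 - <<'E'
from h import *
print({k:(v if np.size(v)<5 else 0) for k,v in camera_info("top").items()})
for cam in("top","scene"):
    im,d=capture(cam); cv2.imwrite(f"pics/{cam}.png",im[...,::-1]); np.save(cam+"_d.npy",d)
    for t in("rocker_far_half","square_key_top","large_button_top","small_button_top","tester","memory_stick","loupe"):
        for r in models.spot_point(cam,t)[:2]:
            print(cam,t,round(r["p"],2),np.round(r["pixel"],1),np.round(toworld(cam,r["pixel"],d),1))
print(sense()["time"])
E
```

```text
{'intrinsics': 0, 'extrinsics': 0}
top rocker_far_half 0.51 [268.7 206.5] [498.8 -46.   59. ]
top square_key_top 0.42 [251.6 212.2] [482.3   7.3  55.2]
top large_button_top 0.48 [231.6 213.6] [478.6  69.4  57.3]
top large_button_top 0.2 [368.5 204.7] [ 504.5 -364.3   25. ]
top small_button_top 0.36 [207.2 219.3] [463.3 146.5  43.7]
top tester 0.7 [235.4 205.3] [506.3  58.1  43.1]
top tester 0.61 [366.7 203.4] [ 508.8 -359.    24.4]
top memory_stick 0.71 [260.3 188.2] [558.8 -21.   48.3]
top loupe 0.58 [202.5 196.9] [530.9 158.9  66.1]
top loupe 0.17 [209.2 219. ] [463.5 139.5  50.7]
scene rocker_far_half 0.51 [256.3 202.9] [512.8 -62.5  62.2]
scene square_key_top 0.64 [237.9 202.8] [ 4.726e+02 -4.000e-01  5.400e+01]
scene large_button_top 0.63 [227.8 197.5] [472.3  55.9  51.8]
scene tester 0.77 [232.6 202.3] [470.9  28.   42.5]
scene tester 0.19 [226.8 198.4] [466.4  55.9  50.7]
scene memory_stick 0.54 [257.3 197.1] [556.9 -29.1  47.9]
scene loupe 0.64 [222.4 185.9] [523.  139.3  41.6]
0.8
```

View pics/top.png

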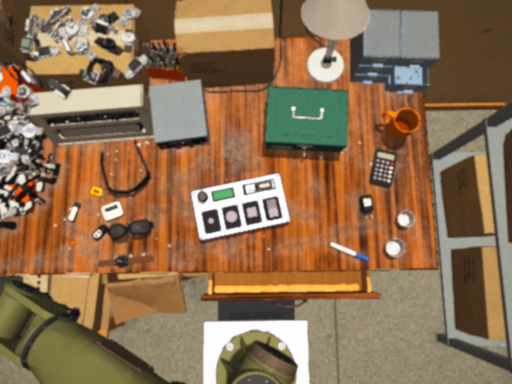

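View pics/scene.png

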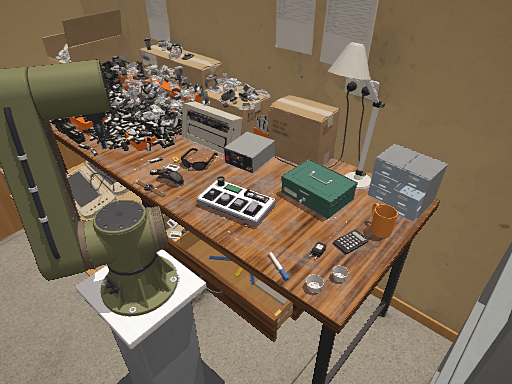

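The top view shows the tester at about px (240,207). Along its near row from left to right are what look like the small button, large button, square key and rocker, at (210,220) to (273,208). This is too coarse to act on, so I'll look with the wrist camera.

```bash
cat >> h.py <<'E'
from scipy.spatial.transform import Rotation as Ro
def tool():
    s=sense();T=np.eye(4);T[:3,:3]=Ro.from_euler("xyz",s["eef_rot"],degrees=True).as_matrix();T[:3,3]=s["tool_pos"];return T
def wpt(T,px,d=None,z=None):
    ci=camera_info("wrist");K=np.array(ci["intrinsics"]);C=T@np.array(ci["mount"])
    r=np.array([(px[0]-K[0,2])/K[0,0],-(px[1]-K[1,2])/K[1,1],-1.])
    if z is not None:
        w=C[:3,:3]@r;return C[:3,3]+w*(z-C[2,3])/w[2]
    c,rw=int(round(px[0])),int(round(px[1]));p=d[rw-2:rw+3,c-2:c+3];p=p[p>0]
    return (C@np.append(r*np.median(p),1))[:3]
E
python3 - <<'E'
from h import *
ci=camera_info("wrist");print(ci); print(sense()["eef_rot"])
M=np.array(ci["mount"])
yaw=10.6
best=None
for a in (yaw,yaw+180,yaw+90,yaw-90):
    R=Ro.from_euler("xyz",[180,0,a],degrees=True)
    # camera axis passes tester centre at z=45
    z=300; C=R.apply(M[:3,3]); v=R.apply(-M[:3,2]); h=z+C[2]-45
    off=C+v*(h/-v[2]); p=[490-off[0],55-off[1],z]
    q=solver.inverse_kinematics(p,[180,0,a]); print(a,np.round(p),None if q is None else np.round(q), "camright",R.apply(M[:3,0]).round(2))
    if q is not None and (best is None or abs(q[5])<abs(best[1][5])): best=(a,q)
print(best[0])
bot.move_joints(best[1]); hand.move_gripper(0)
T=tool(); im,d=capture("wrist"); cv2.imwrite("pics/w1.png",cv2.resize(im[...,::-1],(800,600))); np.savez("w1.npz",T=T,d=d,im=im)
for t in("rocker_far_half","square_key_top","large_button_top","small_button_top","tester","memory_stick","loupe"):
    for r in models.spot_point("wrist",t)[:2]:
        print(t,round(r["p"],2),np.round(r["pixel"],1),np.round(wpt(T,r["pixel"],d),1))
print(sense()["time"])
E
```

```text
{'intrinsics': array([[326.25649672,   0.        , 255.62097548],
       [  0.        , 326.25649672, 192.49742478],
       [  0.        ,   0.        ,   1.        ]]), 'mount': array([[ 1.11159227e-05,  9.53397577e-01,  3.01716853e-01,
         7.58965840e+01],
       [ 9.99999930e-01,  1.02247738e-04, -3.59935703e-04,
         2.66026999e-01],
       [-3.74011693e-04,  3.01716836e-01, -9.53397510e-01,
        -1.42563549e+02],
       [ 0.00000000e+00,  0.00000000e+00,  0.00000000e+00,
         1.00000000e+00]])}
[-1.79998515e+02  9.67022541e-04  1.55146343e+02]
10.6 [539.  65. 300.] [ 3. 14. 82. -0. 84. 82.] camright [ 0.18 -0.98  0.  ]
190.6 [441.  45. 300.] [  1.   1.  97.   0.  82. -99.] camright [-0.18  0.98  0.  ]
100.6 [480. 104. 300.] [ 8.  7. 90.  0. 83. -3.] camright [0.98 0.18 0.  ]
-79.4 [500.   6. 300.] None camright [-0.98 -0.18  0.  ]
100.6
square_key_top 0.58 [244.8 229.5] [485.6   7.1  54.6]
large_button_top 0.92 [242.7 185.6] [472.8  64.9  54.7]
small_button_top 0.5 [244.1 126.4] [461.9 136.5  55.4]
tester 0.59 [268.9 194.4] [508.1  56.   42.9]
tester 0.24 [303.2 251.7] [568.3 -12.3  50.2]
memory_stick 0.89 [299.7 255.5] [564.9 -18.7  50.2]
loupe 0.58 [308.9 118. ] [532.6 160.3  64.7]
3.6917
```

View pics/w1.png

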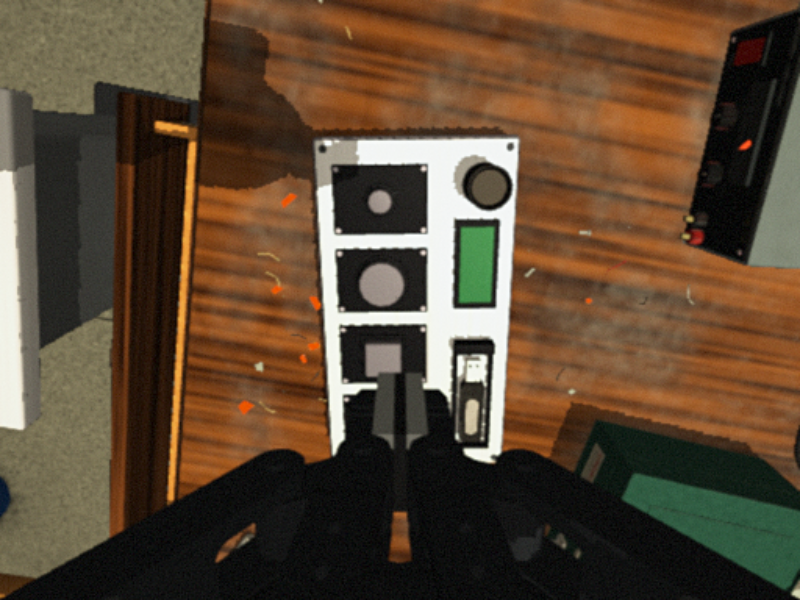

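The wrist view shows the small button at (380,202), the large one at (381,285) and the square key at (383,360). The fingers hide the rocker. I'll move towards −y and look again to see all four.

```bash
python3 - <<'E'
from h import *
yaw=10.0
p=sense()["tool_pos"]
bot.move_pose([p[0]+20,p[1]-125,310],[180,0,100])
T=tool(); im,d=capture("wrist"); cv2.imwrite("pics/w2.png",cv2.resize(im[...,::-1],(800,600))); np.savez("w2.npz",T=T,d=d,im=im)
for t in("rocker_far_half","square_key_top","large_button_top","small_button_top"):
    for r in models.spot_point("wrist",t)[:1]:
        print("spot",t,round(r["p"],2),np.round(r["pixel"],1),np.round(wpt(T,r["pixel"],d),1),wpt(T,r["pixel"],z=55).round(1))
    for r in models.trace("wrist",t)[:1]:
        m=r["pixels"];c=np.argwhere(m).mean(0)[::-1]
        print("trace",t,round(r["p"],2),m.sum(),c.round(1),wpt(T,c,d).round(1),wpt(T,c,z=55).round(1))
print(sense()["time"])
E
```

```text
spot rocker_far_half 0.65 [259.  187.8] [512.9 -60.7  61.3] [513.3 -62.5  55. ]
trace rocker_far_half 0.75 944 [247.9 182.8] [498.3 -58.2  56. ] [498.3 -58.5  55. ]
spot square_key_top 0.6 [246.6 129.4] [485.7   7.2  55.2] [485.7   7.2  55. ]
trace square_key_top 0.74 591 [246.3 129.7] [485.4   6.7  54.8] [485.4   6.8  55. ]
spot large_button_top 0.97 [244.5  75.4] [473.3  67.2  55.2] [473.3  67.2  55. ]
trace large_button_top 0.89 788 [244.7  72.8] [473.  70.  55.] [473.  70.  55.]
spot small_button_top 0.74 [242.1   6.5] [459.3 136.1  54.8] [459.3 136.1  55. ]
trace small_button_top 0.57 233 [243.   10.8] [461.  132.2  54.7] [461.  132.2  55. ]
4.7167
```

View pics/w2.png

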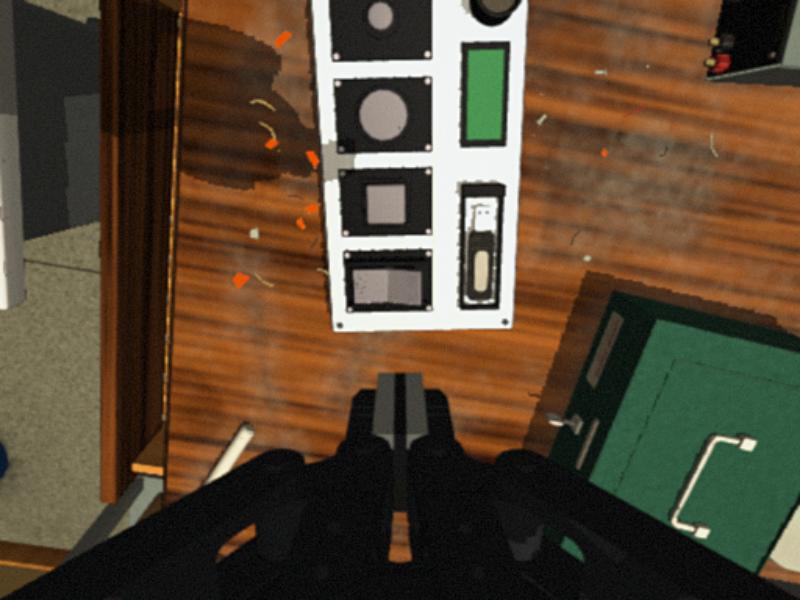

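The order is confirmed: small, large, square, rocker. The spacing is about 64–65 mm, the tops are at z≈55 and yaw is about 11°, all of which fits the description. Now I'll press the rocker with force-guarded descents.

```bash
cat >> h.py <<'E'
def press(x,y,z0,zmin,fmax,yaw=101):
    bot.move_pose([x,y,z0+40],[180,0,yaw])
    bot.move_straight([x,y,z0+5],rate=100); f0=sense()["wrist_force"][2]; z=z0+5; log=[]
    while z>zmin:
        z-=1; bot.move_straight([x,y,z],rate=20)
        s=sense(); f=s["wrist_force"][2]-f0; log.append((round(s["tool_pos"][2],1),round(f,1)))
        if abs(f)>fmax: break
    bot.wait(.2); f=sense()["wrist_force"][2]-f0
    bot.move_straight([x,y,z0+40],rate=100); print(log,round(f,1),"t",sense()["time"])
E
python3 - <<'E'
from h import *
press(514,-56.5,66,52.5,12)
p=sense()["tool_pos"]
bot.move_pose([p[0]+5,-118,300],[180,0,101])
T=tool(); im,d=capture("wrist"); cv2.imwrite("pics/w3.png",cv2.resize(im[60:240,130:370,::-1],(800,600))); 
for px in [(246,184)]: pass
r=models.spot_point("wrist","rocker_far_half")[:1]
for q in r: print(q["p"],q["pixel"],wpt(T,q["pixel"],d).round(1))
ci=camera_info("wrist");K=ci["intrinsics"];C=T@ci["mount"]
def h(x,y,z):
    c=np.linalg.inv(C)@[x,y,z,1];return wpt(T,(K[0,0]*c[0]/-c[2]+K[0,2],K[1,1]*c[1]/c[2]+K[1,2]),d).round(1)
e=np.array([np.cos(.19),np.sin(.19)])
for k in(-24,-17,-10,0,10,17,24): print(k,h(*(np.array([498,-58])+k*e),56))
E
```

```text
[(np.float64(70.5), np.float64(-1.8)), (np.float64(69.0), np.float64(-0.4)), (np.float64(67.9), np.float64(-0.1)), (np.float64(66.9), np.float64(0.6)), (np.float64(65.9), np.float64(-1.0)), (np.float64(65.1), np.float64(0.6)), (np.float64(64.1), np.float64(1.7)), (np.float64(63.0), np.float64(1.1)), (np.float64(61.9), np.float64(2.3)), (np.float64(60.9), np.float64(1.3)), (np.float64(59.9), np.float64(1.7)), (np.float64(58.9), np.float64(1.9)), (np.float64(57.9), np.float64(2.2)), (np.float64(56.9), np.float64(1.7)), (np.float64(56.0), np.float64(4.1)), (np.float64(55.8), np.float64(15.3))] 15.5 t 10.9167
0.7 [262.8, 101.1] [514.7 -52.8  56. ]
-24 [475.2 -62.   65.5]
-17 [481.8 -60.9  63.2]
-10 [488.4 -59.7  60. ]
0 [498.  -58.   56.1]
10 [507.8 -56.1  55.9]
17 [514.7 -54.8  56. ]
24 [521.6 -53.5  55.9]
```

View pics/w3.png

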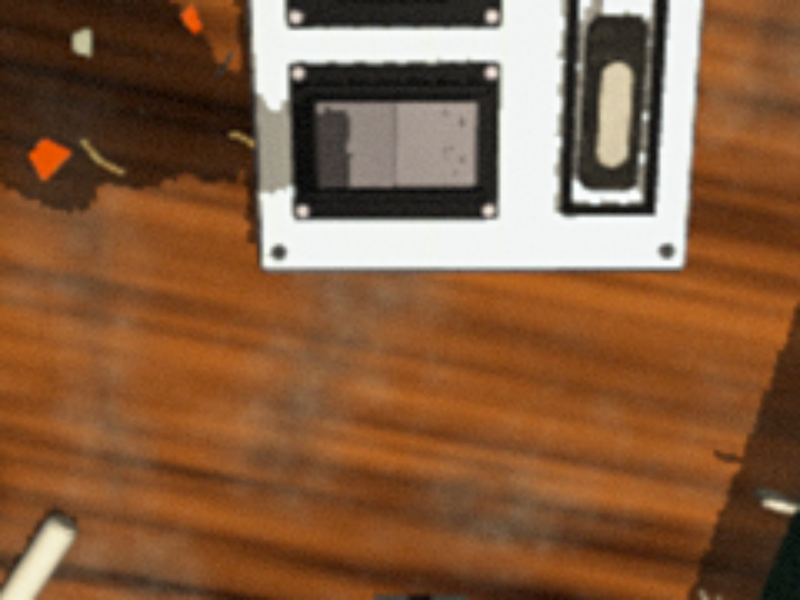

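The picture (rocker at px 315–478, row 145) and the depth readings agree: the far half is flat at z=56 and the near half is raised, so the rocker is fully on. Next are the square key and then the large button.

```bash
python3 - <<'E'
from h import *
press(485.4,6.7,55,46,11)
press(473.2,69,55,46,12)
bot.move_pose([520,-60,320],[180,0,101])
bot.wait(.3)
T=tool(); im,d=capture("wrist"); cv2.imwrite("pics/w4.png",cv2.resize(im[...,::-1],(800,600)))
ci=camera_info("wrist");K=ci["intrinsics"];C=T@ci["mount"]
for n,x,y,z in(("rocker",514.7,-54.8,56),("square",485.4,6.7,49),("large",473,69,55),("small",461,132.2,55)):
    c=np.linalg.inv(C)@[x,y,z,1];px=(K[0,0]*c[0]/-c[2]+K[0,2],K[1,1]*c[1]/c[2]+K[1,2]); print(n,np.round(px),wpt(T,px,d).round(1))
print(sense()["time"])
E
```

```text
[(np.float64(59.5), np.float64(-0.6)), (np.float64(58.0), np.float64(-0.2)), (np.float64(56.9), np.float64(-1.0)), (np.float64(55.9), np.float64(0.1)), (np.float64(55.0), np.float64(-0.9)), (np.float64(54.0), np.float64(-0.0)), (np.float64(52.9), np.float64(-0.7)), (np.float64(51.9), np.float64(-0.4)), (np.float64(50.9), np.float64(-0.3)), (np.float64(49.9), np.float64(-1.2)), (np.float64(49.1), np.float64(2.7)), (np.float64(48.9), np.float64(18.0))] 17.2 t 17.1167
[(np.float64(59.4), np.float64(-0.1)), (np.float64(58.0), np.float64(0.9)), (np.float64(56.9), np.float64(-0.7)), (np.float64(55.9), np.float64(-0.6)), (np.float64(55.1), np.float64(1.6)), (np.float64(54.1), np.float64(1.3)), (np.float64(53.0), np.float64(3.0)), (np.float64(52.0), np.float64(2.5)), (np.float64(51.0), np.float64(2.9)), (np.float64(50.0), np.float64(4.3)), (np.float64(49.1), np.float64(4.2)), (np.float64(48.9), np.float64(19.3))] 17.7 t 21.7917
rocker [251. 149.] [514.7 -54.8  56.2]
square [237.  94.] [485.4   6.7  48.5]
large [236.  35.] [473.   69.   54.7]
small [235. -30.] [496.1  42.4 369. ]
23.1667
```

View pics/w4.png

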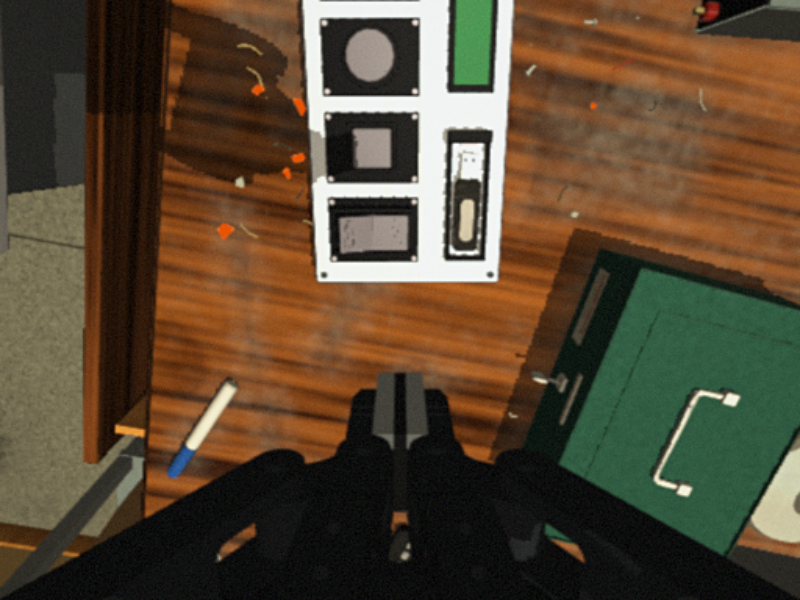

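The rocker (372,232) is flat at z=56, the square key (372,148) is down at 48.5 and the large button (370,55) is back up at 54.7. The stick lies in its cradle at (467,205). The arm is clear, so I'll hand in.

```bash
python3 -c "
from cell import *
print(order.close_job())"
```

```text
the job is handed in; nothing more can be done
None
```

I switched the rocker on, latched the square key down, then pressed the large button fully and let it come back up; I never went near the small button, saw the stick still in its cradle, and handed the job in at about 23 s without seeing the verdict.

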